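# Lids back on the porcelain paint pots

### The arm

A 6-joint arm with a two-finger parallel gripper is mounted at the origin on the work surface. World frame = base frame: x ahead of the robot, y to its left, z up, the work surface at z = 0. Lengths are in m, angles in rad, forces in N, time in s.
With the tool pointing down it reaches from about 0.275 to 0.825 m from the base axis. Payload 4.9 kg.
Tool frame: the origin (TCP) lies midway between the tips of the shut fingers; the grasp point (between the pads) lies 19 mm behind it (grip_point_offset is the distance from the TCP to the grasp point, in m); z points along the fingers, y is the line along which they close (so a half turn about z gives the same grasp; the last joint's range is limited). The gripper opens to 85 mm and grips with 20 to 120 N. Pads are 22 mm wide; open, the fingers measure 114 mm over their backs; the gripper's body (76 mm by 85 mm) begins 54 mm behind the grasp point. The pads swing forward as they close: fully open they stand 13 mm farther back than shut.
Start: joints at [1.008, 0.326, -0.193, 1.052, 0, 1.437], TCP at [0.229, 0.5, 0.2] pointing down, gripper open.
Joint ranges: [-2.65, 2.65], [-0.97, 1.79], [-1.3, 1.35], [-1.93, 2.1], [-1.47, 1.37], [-3.14, 3.14]. Speed limits (rad/s): [2.57, 2.57, 3.14, 3.14, 3.14, 3.14].

### API

Orientations are given as a rotation vector (axis times angle).
In Python, from cell import * gives the robot as it stands. Calls block until the motion is done:
- movep(position, orientation): joint-space move of the TCP to a pose.
- move_l(position, velocity=0.15, rot=None, until_force=None): straight line of the TCP; rot=None keeps the orientation; velocity is the mean speed in m/s. With until_force (N) it stops when the force on the tool has changed by that much, and returns True; else False.
- set_joints(angles): joint-space move.
- let_go() and grab(newtons=None): open the fingers fully, or close them until they stop; newtons is the grip in N (None keeps the last).
- sleep(seconds).
- ik(position, orientation): joint angles nearest the present ones, or None.
- get_state(): the state.
- grab_frame(name): name is "scene" or "top"; returns a dict with "img" (480x640x3 uint8, red, green, blue), "fx", "fy", "cx", "cy" (pixels), "cam_to_world" (4x4, takes a point from camera to world coordinates). Camera axes: x right, y down, z forward; pixel columns grow to the right and rows downward; lengths in m; the calibration is good to about 2 mm. A picture is of the moment at which its call begins. There is no depth.
A pose or a line that the arm cannot do raises MotionError and nothing moves.
- sign_off(): hands the job in; it is judged then, once.
Trained networks look in the newest picture that a camera, given by its name, has taken for a name from the list of things; names that differ only in an ending like _2 or _b are one class to them, and where a whole thing is asked for, a point or a joint stands for the part that bears it (a point fixed in the world has none). Each returns a list of dicts, best first, with "score" (0 to 1); they miss things now and then, are a little off and sometimes report something else, mostly with a low value. They report only what shows in the picture. A call takes as long as a camera call.
- spot_in(camera, name): "centre" ([column, row] in pixels, amid what is visible of it).
- silhouettes(camera, name): "mask" (480x640 bool, what is visible of it) and "centre" ([column, row] in pixels, amid what is visible of it).
- tip_of(camera, name): "centre" ([column, row] in pixels: a listed point, or the origin of a listed thing).
The state is a dict: "clock": time; "q": joint angles; "joint_velocities": joint speeds; "tau": joint torques, N m; "position": TCP position; "eef_rot": TCP orientation; "contact_force": force on the tool from outside, world axes, zero at the start; "wrist_torque": the same for the moment, N m; "finger_gap": opening from 0.0 (shut) to 1.0 (fully open); "grasp_force": force on a finger pad.
Only numpy, scipy, OpenCV 4.12 (cv2) and the standard library are available. Lean on these libraries where they do the work, as an engineer would, in place of code of your own. Each camera call takes 0.05 s, during which the arm holds its last target. There are 200 camera calls.

### The job

The porcelain paint pots and their lids have been washed and are standing about the tile painter's table. Close every pot with the lid of its own shape and size, each lid set down gently (not dropped) and fully seated so that it lies flat on the rim. Leave the pots standing where they are and do not touch the freshly painted tile.

Things in the scene. Friction and masses are not known exactly. Their poses are not given: they have to be found in the camera images.
- pot_small: Small round white porcelain pot, open at the top, with two thin blue lines round the outside: outside diameter 64 mm, mouth 50 mm across, 55 mm tall, about 0.25 kg. Loose, stands upright on the table and stays where it is. Origin: centre of its underside; z up.
- pot_large: Large round white porcelain pot, open at the top, with two thin blue lines round the outside: outside diameter 96 mm, mouth 80 mm across, 55 mm tall, about 0.42 kg. Loose, stands upright on the table and stays where it is. Origin: centre of its underside; z up.
- pot_square: Square white porcelain pot, open at the top, with two thin blue lines round the outside: 80 x 80 mm outside, mouth 64 x 64 mm, 55 mm tall, about 0.38 kg. Loose, stands upright on the table and stays where it is. Origin: centre of its underside; z up, x and y along the sides.
- pot_oblong: Oblong (rectangular) white porcelain pot, open at the top, with two thin blue lines round the outside: 116 mm (x) x 64 mm (y) outside, mouth 100 x 48 mm, 55 mm tall, about 0.42 kg. Loose, stands upright on the table and stays where it is. Origin: centre of its underside; z up, x along the long side.
- lid_small: White porcelain lid (thin blue line near its edge) of the small round pot: round flange 64 mm in diameter, round plug 40 mm in diameter beneath it that drops loosely into the mouth, round knob 26 mm in diameter on top (narrowing to 20 mm in its lowest 8 mm), about 0.07 kg. Heights over its underside: plug 0 to 10 mm, flange 10 to 16, grip 16 to 46. Lies grip up, on its plug. Origin: centre of the plug's underside; z up.
- lid_large: White porcelain lid (thin blue line near its edge) of the large round pot: round flange 96 mm in diameter, round plug 68 mm in diameter beneath it, round knob 26 mm in diameter on top (narrowing to 20 mm in its lowest 8 mm), about 0.15 kg. Heights over its underside: plug 0 to 10 mm, flange 10 to 16, grip 16 to 46. Lies grip up, on its plug. Origin: centre of the plug's underside; z up.
- lid_square: White porcelain lid (thin blue line near its edge) of the square pot: flange 80 x 80 mm, plug 52 x 52 mm beneath it, square knob 24 x 24 mm on top, all with parallel sides, about 0.13 kg. Heights over its underside: plug 0 to 10 mm, flange 10 to 16, grip 16 to 46. Lies grip up, on its plug. Origin: centre of the plug's underside; z up, x and y along the sides.
- lid_oblong: White porcelain lid (thin blue line near its edge) of the oblong pot: flange 116 mm (x) x 64 mm (y), plug 88 x 36 mm beneath it, bar grip 46 mm (x) x 18 mm (y) on top, about 0.14 kg. Heights over its underside: plug 0 to 10 mm, flange 10 to 16, grip 16 to 46. Lies grip up, on its plug. Origin: centre of the plug's underside; z up, x along the long side. It fits either way round.
- wet_tile: Freshly painted square wall tile, white with a blue diamond pattern and a yellow centre, 100 x 100 x 9 mm, lying flat on the table among the pots with its paint still wet. Not to be touched. Origin: centre of its underside; z up.

How it is judged:
At the end, for the whole second after the job is handed in: Each lid sits on its own pot: centres within 12 mm, plug in the mouth and flange on the rim (lid origin 41 to 48.5 mm above the pot's underside; 45 when seated), lid level within 0.07 rad, pots upright within 0.05 rad on the table, all released and at rest (horizontal distance between lid_small and pot_small below 0.012 m and z of lid_small in the frame of pot_small between 0.041 and 0.0485 m and angle between each of lid_small, lid_large, lid_square, lid_oblong's own z axis and vertical below 0.07 rad and angle between each of pot_small, pot_large, pot_square, pot_oblong's own z axis and vertical below 0.05 rad and height (world z) of each of pot_small, pot_large, pot_square, pot_oblong below 0.006 m and linear speed of each of lid_small, pot_small, lid_large, pot_large, lid_square, pot_square, lid_oblong, pot_oblong below 0.02 m/s and horizontal distance between lid_large and pot_large below 0.012 m and z of lid_large in the frame of pot_large between 0.041 and 0.0485 m and horizontal distance between lid_square and pot_square below 0.012 m and z of lid_square in the frame of pot_square between 0.041 and 0.0485 m and horizontal distance between lid_oblong and pot_oblong below 0.012 m and z of lid_oblong in the frame of pot_oblong between 0.041 and 0.0485 m); the robot touches nothing.
It fails at once if a paint pot is tipped (over 0.3 rad) or shoved more than 40 mm from where it stood (angle between any of pot_small, pot_large, pot_square, pot_oblong's own z axis and vertical above 0.3 rad or distance of any of pot_small, pot_large, pot_square, pot_oblong from where it was at the start of the episode above 0.04 m).
It fails at once if a lid is dropped (falls free of the fingers at more than 0.8 m/s, a drop of over 30 mm) ((linear speed of lid_small above 0.8 m/s and contact force between the fingers and lid_small below 0.05 N) or (linear speed of lid_large above 0.8 m/s and contact force between the fingers and lid_large below 0.05 N) or (linear speed of lid_square above 0.8 m/s and contact force between the fingers and lid_square below 0.05 N) or (linear speed of lid_oblong above 0.8 m/s and contact force between the fingers and lid_oblong below 0.05 N)).
It fails at once if the freshly painted tile is touched by the robot or by a lid (over 0.5 N) (contact force between any of the fingers, the arm, lid_small, lid_large, lid_square, lid_oblong and wet_tile above 0.5 N).
It also fails if it takes over 109 s, if anything falls off the work surface, if the arm or the gripper's body presses on something with over 40 N, if the wrist force passes 120 N, or if a joint passes its speed limit or range.

## Working session

There is one attempt and no reset: what is moved stays moved. The work goes in short steps, each a Python script; the robot and the scene stay as the last script left them, time stands still between calls to the robot, and variables do not carry over. Pictures are saved under pics/ and viewed, at most 14 in all, crops included, and the job is handed in when it is done.

```bash
mkdir -p pics; ls; python3 - <<'E'
from cell import *
import cv2,numpy as np
for n in ("scene","top"):
    f=grab_frame(n); cv2.imwrite(f"pics/{n}0.png",f["img"][:,:,::-1])
    print(n,f["fx"],f["cx"],f["cy"],np.round(f["cam_to_world"],3).tolist())
    for o in "pot_small pot_large pot_square pot_oblong lid_small lid_large lid_square lid_oblong wet_tile".split():
        print(o,[(np.round(d["centre"]).tolist(),round(d["score"],2)) for d in tip_of(n,o)][:4],[(np.round(d["centre"]).tolist(),int(d["mask"].sum()),round(d["score"],2)) for d in silhouettes(n,o)][:4])
print(get_state())
E
```

```text
pics
scene 530.9053883931045 327.633953577187 237.5030702287258 [[-0.896, 0.299, -0.327, 0.97], [0.443, 0.64, -0.628, 0.842], [0.021, -0.707, -0.706, 0.98], [0.0, 0.0, 0.0, 1.0]]
pot_small [([425.0, 386.0], 0.85)] [([457.0, 298.0], 1648, 0.7), ([427.0, 378.0], 1134, 0.58)]
pot_large [([332.0, 163.0], 0.89)] [([332.0, 155.0], 905, 0.97)]
pot_square [([454.0, 307.0], 0.67)] [([456.0, 298.0], 1627, 0.89), ([260.0, 158.0], 268, 0.68)]
pot_oblong [([331.0, 208.0], 0.84)] [([334.0, 203.0], 1354, 0.75), ([427.0, 378.0], 1122, 0.44)]
lid_small [([261.0, 158.0], 0.81), ([324.0, 322.0], 0.18)] [([263.0, 158.0], 284, 0.72)]
lid_large [([360.0, 267.0], 0.93), ([454.0, 308.0], 0.6)] [([361.0, 265.0], 927, 0.81)]
lid_square [([262.0, 207.0], 0.76)] [([263.0, 204.0], 656, 0.62)]
lid_oblong [([322.0, 326.0], 0.68)] [([323.0, 323.0], 1241, 0.86)]
wet_tile [([280.0, 258.0], 0.93), ([454.0, 307.0], 0.63)] [([277.0, 259.0], 1339, 0.91)]
top 594.7001505454863 330.4910530001277 245.8628703833719 [[0.02, -0.989, 0.147, 0.324], [-0.999, -0.024, -0.024, 0.007], [0.028, -0.147, -0.989, 1.322], [0.0, 0.0, 0.0,
[... 724 characters left out ...]
: 1.9, 'q': array([ 1.00780605e+00,  3.26196807e-01, -1.92608501e-01,  1.05199367e+00,
        1.25106767e-05,  1.43659588e+00]), 'joint_velocities': array([-1.02635319e-03,  1.08139639e-03, -1.68721807e-03, -1.34997266e-03,
       -5.60870381e-05,  1.75188353e-04]), 'tau': array([-1.74306479e-04, -4.43330455e+01,  2.62746978e+01,  1.16675295e-03,
        3.23361826e-05, -1.29587551e-06]), 'position': array([0.2286681 , 0.50022792, 0.20027934]), 'eef_rot': array([-6.68390724e-01, -3.06965449e+00, -2.79861274e-06]), 'contact_force': array([0.73466542, 0.18980701, 0.40352526]), 'wrist_torque': array([ 0.04896423, -0.01958201,  0.01269234]), 'grasp_force': 0.0, 'finger_gap': 1.0010269010584547}
```

```bash
python3 - <<'E'
import cv2
for n,(a,b,c,d) in {"top0":(60,140,560,380),"scene0":(220,110,520,420)}.items():
    i=cv2.imread(f"pics/{n}.png")[b:d,a:c]; s=min(800/i.shape[1],600/i.shape[0]); cv2.imwrite(f"pics/{n}c.png",cv2.resize(i,None,fx=s,fy=s,interpolation=cv2.INTER_CUBIC))
E
```

```text
(no output)
```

View pics/top0c.png

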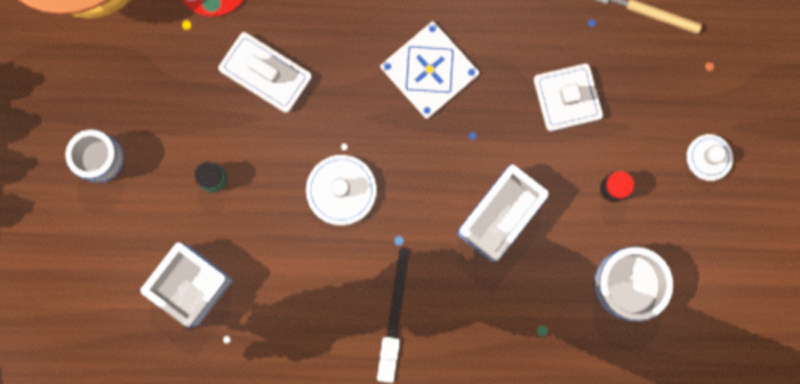

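View pics/scene0c.png

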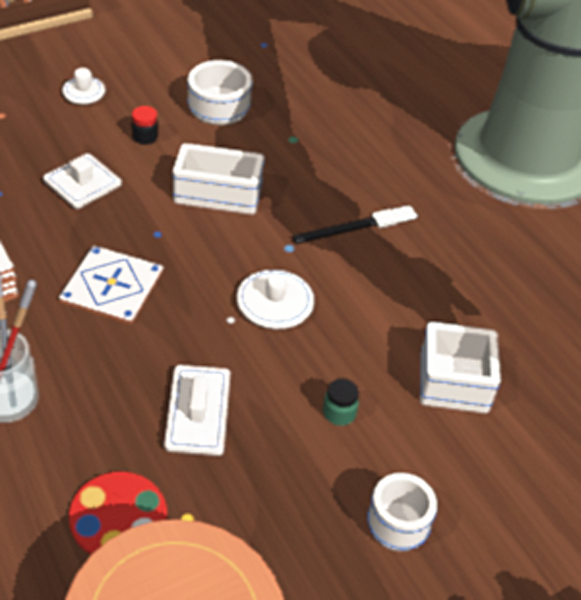

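Both views agree: the table shows four pots, four lids, the tile and some distractor jars. In the full top image the pots are small (119,236), square (176,319), oblong (378,276) and large (457,314). The lids are oblong (223,184), large (274,257), square (415,201) and small (504,239), and the tile is at (328,182). Next I'll fit the known shapes to the masks in both views.

```bash
cat > fit.py <<'E'
from cell import *
import cv2, json, numpy as np
from scipy.optimize import minimize
S=4
def ring(shape,a,b,z):
    if shape=="r":
        t=np.linspace(0,2*np.pi,48,endpoint=False); xy=np.c_[a/2*np.cos(t),a/2*np.sin(t)]
    else: xy=np.array([[a,b],[a,-b],[-a,-b],[-a,b]])/2
    return np.c_[xy,np.full(len(xy),z)]
def prism(s,a,b,z0,z1): return np.r_[ring(s,a,b,z0),ring(s,a,b,z1)]/1000
def lid(s,a,b,pa,pb,gs,ga,gb): return [prism(s,pa,pb,0,10),prism(s,a,b,10,16),prism(gs,ga,gb,16,46)]
M=dict(pot_small=[prism("r",64,64,0,55)],pot_large=[prism("r",96,96,0,55)],pot_square=[prism("s",80,80,0,55)],pot_oblong=[prism("s",116,64,0,55)],
 lid_small=lid("r",64,64,40,40,"r",26,26),lid_large=lid("r",96,96,68,68,"r",26,26),lid_square=lid("s",80,80,52,52,"s",24,24),lid_oblong=lid("s",116,64,88,36,"s",46,18),
 wet_tile=[prism("s",100,100,0,9)])
def pose_pts(P,p):
    c,s=np.cos(p[2]),np.sin(p[2]); return P@np.array([[c,-s,0],[s,c,0],[0,0,1]]).T+[p[0],p[1],p[3] if len(p)>3 else 0]
def project(f,X):
    T=np.linalg.inv(f["cam_to_world"]); q=X@T[:3,:3].T+T[:3,3]
    return np.c_[f["fx"]*q[:,0]/q[:,2]+f["cx"],f["fy"]*q[:,1]/q[:,2]+f["cy"]]
def ray(f,uv,z):
    T=np.array(f["cam_to_world"]); d=T[:3,:3]@[(uv[0]-f["cx"])/f["fx"],(uv[1]-f["cy"])/f["fy"],1]
    return T[:3,3]+d*(z-T[2,3])/d[2]
def render(f,n,p,c):
    im=np.zeros((160*S,160*S),np.uint8)
    for P in M[n]:
        h=cv2.convexHull(((project(f,pose_pts(P,p))-c+80)*S*16).astype(np.int32)); cv2.fillConvexPoly(im,h,255,shift=4)
    return cv2.resize(im,(160,160),interpolation=cv2.INTER_AREA)/255.
def fit(n,obs,z=0):  # obs: list of (frame,mask,centre)
    W=[]
    for f,m,c in obs:
        c=np.round(c).astype(int); pad=np.pad(m,160); W.append((f,pad[c[1]+80:c[1]+240,c[0]+80:c[0]+240].astype(float),c))
    def cost(p):
        p=[p[0],p[1],p[2]/10,z]; return np.mean([1-np.minimum(r,m).sum()/np.maximum(r,m).sum() for f,m,c in W for r in [render(f,n,p,c-.5)]])
    x0=ray(*[(obs[-1][0],obs[-1][2],z+.02)][0])[:2]
    yaws=[0] if n in("pot_small","pot_large","lid_small","lid_large") else np.arange(0,np.pi if "oblong" in n else np.pi/2,np.pi/12)
    st=min(yaws,key=lambda y:cost([*x0,y*10]))
    r=None; x=[*x0,st*10]
    for k in range(2):
        r=minimize(cost,x,method="Nelder-Mead",options=dict(initial_simplex=np.array(x)+np.array([[0,0,0],[.008,0,0],[0,.008,0],[0,0,1.2]]),xatol=1e-4,fatol=1e-4)); x=r.x
    return [x[0],x[1],x[2]/10],r.fun
E
cat > m0.py <<'E'
from fit import *
F={n:grab_frame(n) for n in("scene","top")}; R={}
for n in M:
    obs=[]; t=[d for d in silhouettes("top",n)]; obs_t=t[0]
    g=ray(F["top"],obs_t["centre"],.02); e=project(F["scene"],g[None])[0]
    s=min(silhouettes("scene",n),key=lambda d:np.linalg.norm(d["centre"]-e),default=None)
    o=[]
    if s is not None and np.linalg.norm(s["centre"]-e)<20: o.append((F["scene"],s["mask"],np.array(s["centre"])))
    o.append((F["top"],obs_t["mask"],np.array(obs_t["centre"])))
    p,c=fit(n,o); sing=[np.round(np.subtract(fit(n,[x])[0][:2],p[:2])*1000,1).tolist() for x in o]
    R[n]=p; print(n,np.round(p,4),"loss",round(c,3),"single-view dev mm",sing)
json.dump({k:list(map(float,v)) for k,v in R.items()},open("poses.json","w"))
for n,f in F.items():
    i=f["img"][:,:,::-1].copy()
    i=cv2.resize(i,None,fx=3,fy=3,interpolation=cv2.INTER_CUBIC)
    for o in M:
        for P in M[o]:
            h=cv2.convexHull(((project(f,pose_pts(P,R[o]))+.5)*3).astype(np.int32)); cv2.polylines(i,[h],True,(0,0,255),1)
    i=i[140*3:380*3,60*3:560*3] if n=="top" else i[330:1260,660:1560]
    s=min(800/i.shape[1],600/i.shape[0]); cv2.imwrite(f"pics/{n}_fit.png",cv2.resize(i,None,fx=s,fy=s,interpolation=cv2.INTER_AREA))
E
time python3 m0.py
```

```text
pot_small [0.5244 0.435  0.1551] loss 0.117 single-view dev mm [[-4.2, -4.5], [0.7, 1.7]]
pot_large [ 0.3674 -0.2998  0.0918] loss 0.065 single-view dev mm [[-0.7, -1.7], [-0.4, 2.3]]
pot_square [0.3529 0.3003 0.9465] loss 0.052 single-view dev mm [[-1.0, -1.3], [0.5, 1.1]]
pot_oblong [ 0.4583 -0.1208  2.4937] loss 0.051 single-view dev mm [[-1.7, -1.3], [0.4, 0.7]]
lid_small [ 0.3541 -0.2939  0.1247] loss 0.606 single-view dev mm [[0.0, 0.0]]
lid_large [0.6544 0.2152 0.1553] loss 0.37 single-view dev mm [[0.0, 0.0]]
lid_square [ 0.6283 -0.2142  0.2728] loss 0.076 single-view dev mm [[-0.6, -1.8], [0.3, 0.8]]
lid_oblong [0.6519 0.2129 1.0221] loss 0.057 single-view dev mm [[-1.0, -1.0], [1.0, 1.1]]
wet_tile [ 0.6634 -0.018   0.7533] loss 0.047 single-view dev mm [[-0.1, -0.3], [0.1, 0.4]]
real	0m11.718s
user	0m4.058s
sys	0m0.141s
```

The lid_small and lid_large masks came from other objects this time, and pot_small fitted poorly. I'll redo those three, gating the masks by their known pixel positions.

```bash
cat > m1.py <<'E'
from fit import *
R=json.load(open("poses.json"))
C=dict(lid_small=((504,239),(263,158)),lid_large=((274,257),(361,265)),pot_small=((119,236),(427,378)))
F={}; O={n:[] for n in C}
for k in range(2):
  for cam,i in(("top",0),("scene",1)):
    f=F[cam]=grab_frame(cam)
    for n in C:
        s=[d for m in (("lid_small","lid_large","lid_square") if n[0]=="l" else ("pot_small","pot_large")) for d in silhouettes(cam,m) if np.linalg.norm(np.subtract(d["centre"],C[n][i]))<8]
        O[n]+=[(f,d["mask"],np.array(d["centre"])) for d in s[:2]]
for n,o in O.items():
    p,c=fit(n,o); print(n,np.round(p,4),round(c,3),len(o),[np.round(np.subtract(fit(n,[x])[0][:2],p[:2])*1000,1).tolist() for x in o]); R[n]=list(map(float,p))
json.dump(R,open("poses.json","w"))
for n,f in F.items():
    i=cv2.resize(f["img"][:,:,::-1],None,fx=3,fy=3,interpolation=cv2.INTER_CUBIC)
    for o in M:
        for P in M[o]:
            h=cv2.convexHull(((project(f,pose_pts(P,R[o]))+.5)*3).astype(np.int32)); cv2.polylines(i,[h],True,(0,0,255),1)
    i=i[140*3:380*3,60*3:560*3] if n=="top" else i[330:1260,660:1560]
    s=min(800/i.shape[1],600/i.shape[0]); cv2.imwrite(f"pics/{n}_fit.png",cv2.resize(i,None,fx=s,fy=s,interpolation=cv2.INTER_AREA))
print(get_state()["clock"])
E
python3 m1.py
```

```text
lid_small [ 0.5472 -0.4135  0.0527] 0.111 4 [[-0.3, 0.5], [-0.6, -1.2], [-0.8, 1.0], [-0.6, -1.8]]
lid_large [0.4889 0.1009 0.0088] 0.061 5 [[-0.1, 1.2], [0.3, 0.9], [-0.4, -3.0], [-0.0, 0.2], [0.2, -1.2]]
pot_small [0.5246 0.4348 0.0509] 0.102 4 [[0.6, 1.0], [-4.4, -4.3], [0.6, 0.9], [-2.8, -1.9]]
4.7
```

View pics/top_fit.png

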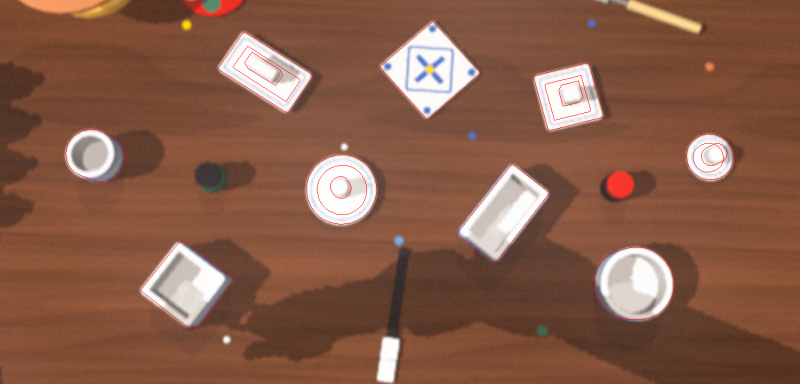

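View pics/scene_fit.png

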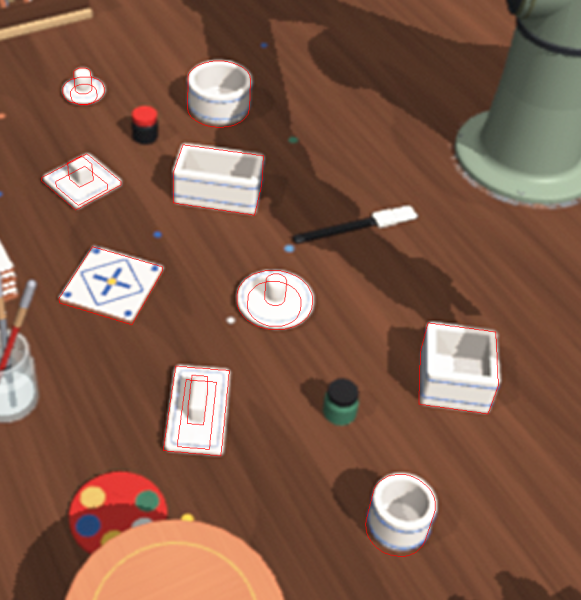

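The model outlines lie on every object in both views to within about a pixel. Now the pick-and-place helper, starting with the large lid.

```bash
cat > pp.py <<'E'
from cell import *
import json, numpy as np
from scipy.spatial.transform import Rotation as Ro
R=json.load(open("poses.json")); HI=.17; ZG=.019
rv=lambda psi:(Ro.from_euler("z",psi)*Ro.from_euler("x",np.pi)).as_rotvec()
def choose(s):
    l,p=R["lid_"+s],R["pot_"+s]; rnd=s in("small","large")
    step=np.pi/12 if rnd else np.pi/2 if s=="square" else np.pi
    best=None
    for a in np.arange(0,2*np.pi-1e-6,step):
        for b in ([0,np.pi/3,-np.pi/3,.6,-.6,1.5,-1.5] if rnd else np.arange(0,2*np.pi-1e-6,step)):
            A=(0 if rnd else l[2])+a; B=A+b if rnd else p[2]+b if s!="oblong" or True else 0
            qs=[ik([x,y,z],rv(t)) for x,y,t,z0 in((*l[:2],A,ZG),(*p[:2],B,ZG+.045)) for z in(z0,HI)]
            if any(q is None for q in qs): continue
            c=max(abs(q[5]) for q in qs)+.5*abs(qs[1][5]-qs[3][5])
            if best is None or c<best[0]: best=(c,A,B)
    return best
def pp(s,N=40):
    l,p=R["lid_"+s],R["pot_"+s]; c,A,B=choose(s); print(s,"cost",round(c,2),"yaws",round(A,2),round(B,2))
    st=get_state
    movep([*l[:2],HI],rv(A)); move_l([*l[:2],.06],.2)
    print(" touched",move_l([*l[:2],ZG],.06,until_force=8),"z",st()["position"][2].round(4))
    z=st()["position"][2]; grab(N); t=st(); print(" gap mm",round(t["finger_gap"]*85,1),"force",round(float(t["grasp_force"]),1))
    if not .1<t["finger_gap"]<.45: raise SystemExit("bad grasp")
    move_l([*l[:2],HI],.15); t=st(); print(" held gap",round(t["finger_gap"]*85,1))
    if t["finger_gap"]<.1: raise SystemExit("lost")
    movep([*p[:2],HI],rv(B)); move_l([*p[:2],z+.056],.15)
    hit=move_l([*p[:2],z+.040],.025,until_force=4); zz=st()["position"][2]-z
    print(" contact",hit,"rise over grasp mm",round(zz*1000,1))
    if not .041<zz<.0485: raise SystemExit("not seated, still held")
    let_go(); move_l([*p[:2],HI],.2); print(" clock",st()["clock"])
E
python3 - <<'E'
from pp import *
pp("large")
E
```

```text
large cost 0.28 yaws 3.4 2.36
 touched False z 0.019
 gap mm -0.5 force 0.0bad grasp
```

```bash
python3 - <<'E'
from fit import *
s=get_state(); print(s["position"],s["eef_rot"],s["finger_gap"],s["clock"],s["contact_force"])
f=grab_frame("scene"); cv2.imwrite("pics/s1.png",cv2.resize(f["img"][180:330,250:450,::-1],None,fx=4,fy=4,interpolation=cv2.INTER_CUBIC))
E
```

```text
[0.4889048  0.10097683 0.01897848] [ 4.10064502e-01 -3.11468291e+00 -5.08618786e-05] -0.0054794627602953025 8.7417 [-1.1469909   0.31019446  0.2781244 ]
```

View pics/s1.png

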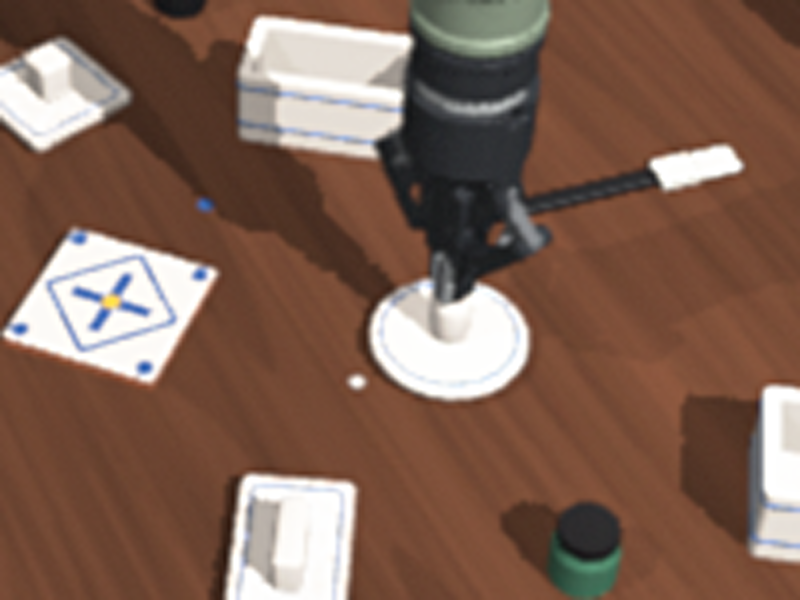

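```bash
python3 - <<'E'
from fit import *
R=json.load(open("poses.json")); x=R["lid_large"][:2]
for c in("scene","top"):
    f=grab_frame(c); print(c,[(project(f,np.array([[*x,z]]))[0]).round(1).tolist() for z in(0,.016,.019,.046,.08)], [np.round(d["centre"],1).tolist() for d in silhouettes(c,"lid_large")])
cv2.imwrite("pics/t1.png",cv2.resize(f["img"][180:330,180:380,::-1],None,fx=4,fy=4,interpolation=cv2.INTER_CUBIC))
E
```

```text
scene [[361.1, 267.7], [361.5, 263.3], [361.6, 262.5], [362.3, 255.0], [363.3, 245.1]] [[360.1, 264.9]]
top [[273.5, 258.6], [273.0, 257.6], [272.9, 257.5], [272.1, 255.9], [270.9, 253.8]] [[290.0, 261.4]]
```

View pics/t1.png

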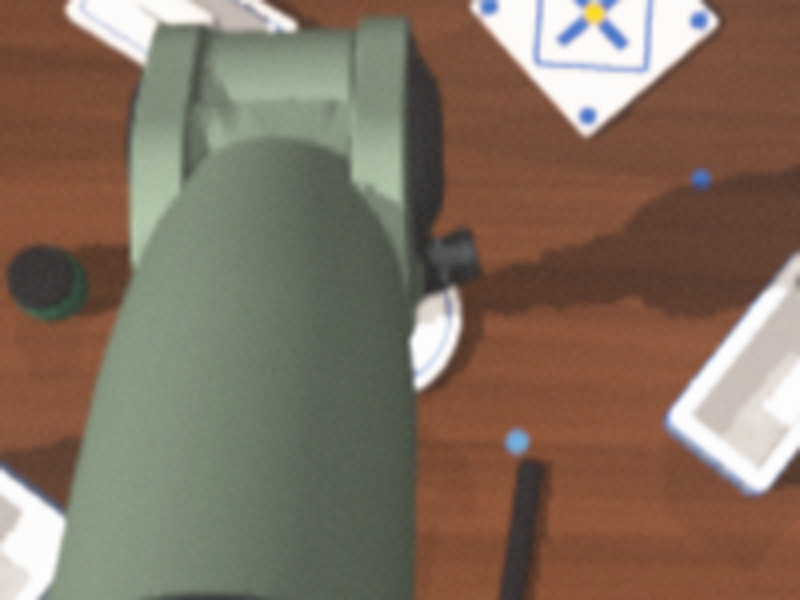

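```bash
python3 - <<'E'
from fit import *
R=json.load(open("poses.json")); p=R["lid_large"]
f=grab_frame("scene"); a=f["img"][205:295,325:405,::-1]; a=cv2.resize(a,None,fx=5,fy=6*5/6,interpolation=cv2.INTER_CUBIC)
# raise while shut, and look again: how does the tip shift?
z=get_state()["position"]; move_l([z[0],z[1],.07],.15)
f=grab_frame("scene"); b=cv2.resize(f["img"][205:295,325:405,::-1],None,fx=5,fy=5,interpolation=cv2.INTER_CUBIC)
for P in M["lid_large"][1:]:
    h=cv2.convexHull(((project(f,pose_pts(P,p))+.5-[325,205])*5).astype(np.int32)); cv2.polylines(b,[h],True,(0,0,255),1)
t=((project(f,np.array([[z[0],z[1],.07]]))[0]+.5-[325,205])*5).astype(int); cv2.circle(b,tuple(map(int,t)),4,(0,255,0),1); print(t)
cv2.imwrite("pics/s2.png",np.hstack([a,b]))
E
```

```text
[192 217]
```

View pics/s2.png

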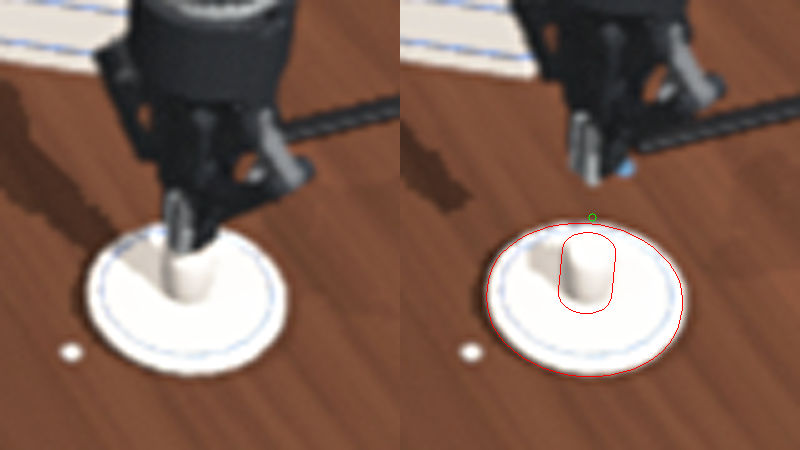

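The shut tips appear about 7 px (around 26 mm) higher than the reported TCP, directly above the knob. I'll touch bare table to measure this offset.

```bash
python3 - <<'E'
from fit import *
s=get_state(); r=s["eef_rot"]; x=[.57,.07]
move_l([*s["position"][:2],.1],.2); movep([*x,.1],r); move_l([*x,.02],.15)
h=move_l([*x,-.045],.02,until_force=4); s=get_state(); print(h,s["position"],s["contact_force"].round(1))
f=grab_frame("scene"); c=project(f,np.array([[*x,0.]]))[0]; print("table point px",c)
o=np.round(c).astype(int)-[40,60]; b=cv2.resize(f["img"][o[1]:o[1]+90,o[0]:o[0]+80,::-1],None,fx=5,fy=5,interpolation=cv2.INTER_CUBIC)
cv2.circle(b,tuple(map(int,(c+.5-o)*5)),4,(0,255,0),1); cv2.imwrite("pics/s3.png",b)
move_l([*x,.12],.2); print(get_state()["clock"])
E
```

```text
True [ 0.56997419  0.06997599 -0.03092193] [-1.1  0.1  5.5]
table point px [326.15385932 269.64194378]
14.2167
```

View pics/s3.png

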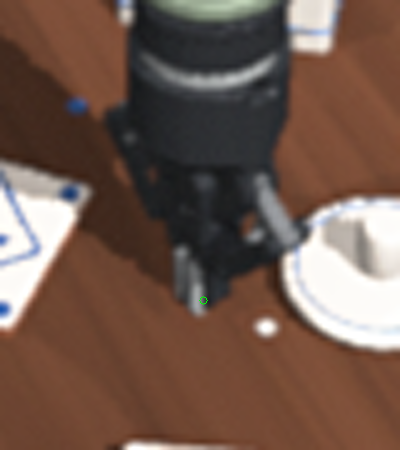

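Contact came at reported z = -0.031, with the horizontal position right, so the real tip is 31 mm behind the reported TCP. I'll correct for that and go again.

```bash
sed -i 's/HI=.17; ZG=.019/HI=.14; ZG=-.012/; s/\[\*l\[:2\],.06\],.2)/[*l[:2],.03],.2)/' pp.py; sed -i 's/ movep(\[\*l\[:2\],HI\],rv(A))/ movep([*l[:2],HI],rv(A)); let_go()/' pp.py
python3 - <<'E'
from pp import *
pp("large")
from fit import *
f=grab_frame("top"); g=grab_frame("scene"); cv2.imwrite("pics/p1.png",np.hstack([cv2.resize(f["img"][260:370,400:510,::-1],(400,400)),cv2.resize(g["img"][110:210,282:382,::-1],(400,400))]))
E
```

```text
large cost 0.28 yaws 3.4 2.36
 touched False z -0.012
 gap mm 24.4 force 39.4
 held gap 24.2
 contact True rise over grasp mm 45.3
 clock 22.875
```

View pics/p1.png

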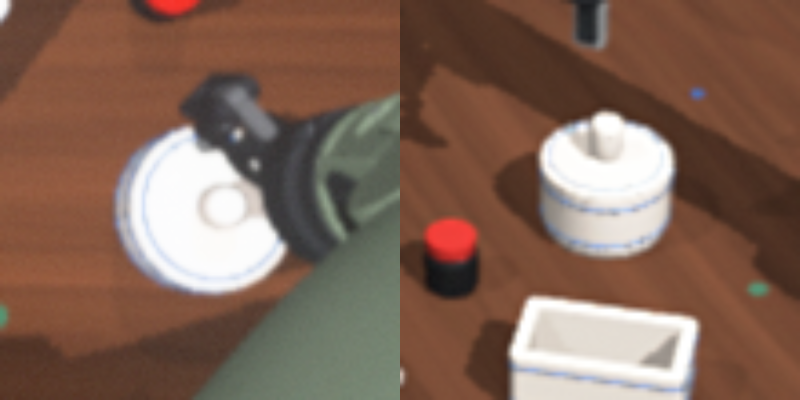

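The large lid sits flat and centred on its pot: top crop at (220,205), scene crop at (607,180). Now the other three.

```bash
python3 - <<'E'
from pp import *
for s in("square","oblong","small"): pp(s)
movep([.30,.0,.2],rv(np.pi/2)) if ik([.30,0,.2],rv(np.pi/2)) is not None else None
from fit import *
f=grab_frame("top"); g=grab_frame("scene")
cv2.imwrite("pics/p2.png",np.hstack([cv2.resize(f["img"][190:390,80:500,::-1],(500,238*2//2)).copy()]*1)); 
cv2.imwrite("pics/p3.png",cv2.resize(g["img"][110:420,270:500,::-1],None,fx=1.9,fy=1.9,interpolation=cv2.INTER_CUBIC)); print(get_state()["clock"])
cv2.imwrite("pics/p2.png",cv2.resize(f["img"][190:390,80:500,::-1],None,fx=1.9,fy=1.9,interpolation=cv2.INTER_CUBIC))
E
```

```text
square cost 0.87 yaws 3.41 4.09
 touched False z -0.0119
 gap mm 23.6 force 40.7
 held gap 23.6
 contact True rise over grasp mm 45.0
 clock 32.25
oblong cost 1.34 yaws 4.16 2.49
 touched False z -0.0119
 gap mm 17.7 force 40.1
 held gap 17.4
 contact True rise over grasp mm 45.0
 clock 41.0667
small cost 0.21 yaws 2.36 3.86
 touched False z -0.0119
 gap mm 24.5 force 39.2
 held gap 24.7
 contact True rise over grasp mm 45.0
 clock 51.3167
53.2083
```

View pics/p3.png

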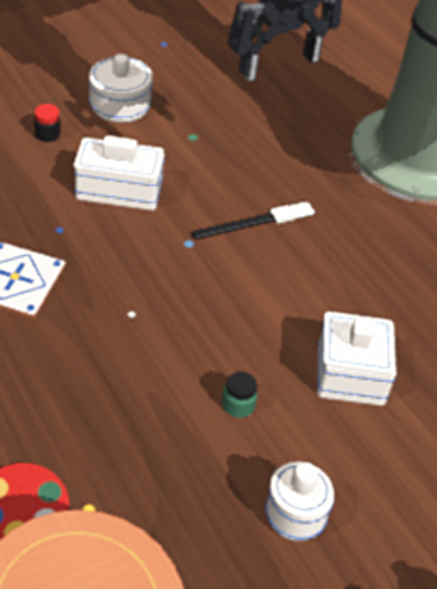

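View pics/p2.png

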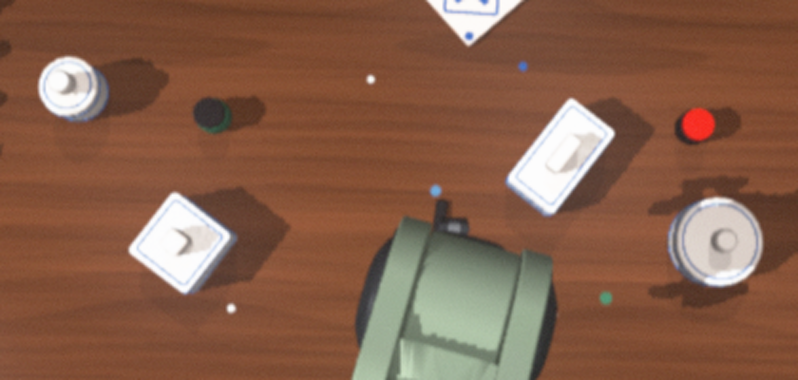

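Both views show all four lids flat, centred and aligned on their own pots: small (72,88), square (183,243), oblong (562,157) and large (717,241) in the top crop. The tile is untouched and the arm is clear.

```bash
python3 -c "
from cell import *
print(sign_off())"
```

```text
the job is handed in; nothing more can be done
None
```

I closed all four pots with their own lids and handed the job in at about 53 s on the robot's clock; the final pictures show every lid flat and centred and the tile untouched, but the hand-in gave no verdict.

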